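Find the rattling pedal

ROBOT

A 7-joint arm with a two-finger parallel gripper is mounted at the origin on the work surface. World frame = base frame: x ahead of the robot, y to its left, z up, the work surface at z = 0. Lengths are in m, angles in rad, forces in N, time in s.
With the tool pointing down it reaches from about 0.4 to 0.85 m from the base axis. Payload 6.9 kg.
Tool frame: the origin (TCP) lies midway between the tips of the shut fingers; the grasp point (between the pads) lies behind it (ctrl.pinch_z is the z of the grasp point in the tool frame, in m); z points along the fingers, y is the line along which they close (so a half turn about z gives the same grasp; the last joint's range is limited). The gripper opens to 85 mm and grips with 20 to 120 N. Pads are 22 mm wide; open, the fingers measure 114 mm over their backs; the gripper's body (76 mm by 85 mm) begins 54 mm behind the grasp point. The pads swing forward as they close: fully open they stand 13 mm farther back than shut.
Start: joints at [1.276, 0.507, -0.238, 1.5, 0.126, 1.149, -0.155], TCP at [0.243, -0.576, 0.231] pointing down, gripper open.
Joint ranges: [-3.08, 3.08], [-0.24, 2.05], [-1.43, 1.35], [0, 2.5], [-1.52, 4.66], [0.17, 1.96], [-2.89, 2.89]. Speed limits (rad/s): [2.39, 2.39, 3.14, 3.14, 3.14, 3.14, 3.14].

INTERFACE

Orientations are given as a unit quaternion [w, x, y, z].
In Python, from station import ctrl, get_state, vision, ticket, models gives the robot as it stands. Calls block until the motion is done:
- ctrl.movep(position, orientation): joint-space move of the TCP to a pose.
- ctrl.movel(position, frame=None, max_speed=0.15): straight line of the TCP; frame=None keeps the orientation; max_speed is the mean speed in m/s.
- ctrl.set_joints(angles): joint-space move.
- ctrl.ungrasp() and ctrl.close_gripper(force=None): open the fingers fully, or close them until they stop; force is the grip in N (None keeps the last).
- ctrl.pause(seconds).
- ctrl.ik(position, orientation): joint angles nearest the present ones, or None.
- get_state(): the state.
- vision.grab_frame(name): name is "scene" or "top"; returns (picture, depth): 420x560x3 uint8, blue, green, red; 420x560 float32, m along the optical axis (not along the pixel's ray), 0 where there is no reading.
- vision.camera_info(name): a dict with "mtx" (3x3 intrinsics, pixels), "R" (3x3) and "t" (3): a world point X has camera coordinates R X + t. Camera axes: x right, y down, z forward; pixel columns grow to the right and rows downward; lengths in m; the calibration is good to about 2 mm. A picture is of the moment at which its call begins. camera_info takes no time and is no camera call.
A pose or a line that the arm cannot do raises ctrl.Unreachable and nothing moves.
- ticket.close_job(): hands the job in; it is judged then, once.
Trained networks look in the newest picture that a camera, given by its name, has taken for a name from the list of things; names that differ only in an ending like _2 or _b are one class to them, and where a whole thing is asked for, a point or a joint stands for the part that bears it (a point fixed in the world has none). Each returns a list of dicts, best first, with "p" (0 to 1); they miss things now and then, are a little off and sometimes report something else, mostly with a low value. They report only what shows in the picture. A call takes as long as a camera call. They do not tell look-alikes from the thing itself.
- models.recognise(camera, target): "point" ([column, row] in pixels, amid what is visible of it).
- models.masks_of(camera, target): "mask" (420x560 bool, what is visible of it) and "point" ([column, row] in pixels, amid what is visible of it).
The state is a dict: "time": time; "qpos": joint angles; "qd": joint speeds; "tau": joint torques, N m; "tcp_pos": TCP position; "eef_rot": TCP orientation; "contact_force": force on the tool from outside, world axes, zero at the start; "wrist_torque": the same for the moment, N m; "width": finger opening in m; "gripper_force": force on a finger pad.
Only numpy, scipy, OpenCV 4.12 (cv2) and the standard library are available. Lean on these libraries where they do the work, as an engineer would, in place of code of your own. Each camera call takes 0.05 s, during which the arm holds its last target. There are 200 camera calls.

TASK

Three identical closed effects pedals stand on the bench and one of them has a loose piece inside. Pick the pedals up one at a time, rock or shake each gently end to end a few times to feel for a piece running from one end to the other, and seat the one that has it upright and fully home in the pocket of the wooden repair cradle. Set sound pedals back upright where they stood, handle and put down everything gently, and leave the other things on the bench alone.

Things in the scene. Friction and masses are not known exactly. Their poses are not given: they have to be found in the camera images.
- pedal_a: closed aluminium effects-pedal housing, loose on the bench, 120 mm long (its x), 44 wide (its y), 34 high, flat sides; on the lid's long centre line a black knob (15 mm across, 10 high, at x +38 mm) and a steel footswitch (12 mm across, 11 high, at x -40 mm). Origin: centre of the underside, z up. All three look alike; they weigh 0.17 to 0.33 kg empty, so weight does not tell.
- pedal_b: same as pedal_a. Any one of the three holds a loose 120 g metal piece, which rolls freely along the housing's length, 41 mm either side of the middle, and starts in the middle. A tilt of about 0.1 rad sends it to the lower end, where it shifts the moment at the wrist by 0.048 N m (0.097 N m from end to end).
- pedal_c: same as pedal_a; it too may or may not hold the loose piece.
- cradle: fixed dark wooden repair cradle, 148 mm long (its x), 72 wide (its y), 21 high; pocket 124 by 48 mm, 12 mm deep, its floor 9 mm above the underside. The side walls stand only at the corners (88 mm of each long side's middle is cut away to the pocket floor for fingers). Origin: centre of the underside, on the bench, z up. A pedal fits either way round, 2 mm free on each side.
- pocket (a point): centre of the cradle's pocket floor, 9 mm above the cradle's origin; x along the pocket, z up. A seated pedal's origin lies here.
- glue: glue bottle, 44 mm across, 110 mm high, loose; leave alone. Origin under its centre.
- driver: screwdriver lying flat, 170 mm long, loose; leave alone.
- spool: wire spool, 40 mm across, 26 mm high, loose; leave alone. Origin under its centre.
- sanding_block: pale wooden sanding block, 70 by 40 by 28 mm, loose; leave alone. Origin under its centre.
- screw_cup: small open steel cup, 56 mm across, 35 mm high, loose; leave alone. Origin under its centre.
- knob_spare: spare black knob, 20 mm across, 16 mm high, loose; leave alone. Origin under its centre.
- wrench: small wrench lying flat, 130 mm long, loose; leave alone.
Mind the look-alikes: they are no part of the job. What is shaped like the pedal_a but orange is not meant. What is shaped like the pedal_c but pink is not meant.

How it is judged:
By the outcome, as a careful person would: the job done as asked, in the order asked, and still so for the second after the job is handed in, with the robot touching nothing.
It also fails if it takes over 72 s, if anything falls off the work surface, if the arm or the gripper's body presses on something with over 40 N, if the wrist force passes 120 N, or if a joint passes its speed limit or range.

## Working session

There is one attempt and no reset: what is moved stays moved. The work goes in short steps, each a Python script; the robot and the scene stay as the last script left them, time stands still between calls to the robot, and variables do not carry over. Pictures are saved under pics/ and viewed, at most 10 in all, crops included, and the job is handed in when it is done.

```bash
mkdir -p pics; ls; python3 - <<'E'
from station import ctrl,get_state,vision,models
import cv2,numpy as np
s=get_state();print({k:np.round(v,3) for k,v in s.items()},ctrl.pinch_z)
for n in("scene","top"):
    im,d=vision.grab_frame(n);cv2.imwrite(f"pics/{n}0.png",im);np.save(f"pics/{n}0.npy",d)
    c=vision.camera_info(n);print(n,np.round(c["mtx"],1).tolist(),np.round(c["R"],3).tolist(),np.round(c["t"],3))
    for t in("pedal_a","cradle"):
        for r in models.masks_of(n,t):print(t,round(r["p"],2),np.round(r["point"]),r["mask"].sum())
E
```

```text
pics
{'time': np.float64(0.0), 'qpos': array([ 1.277,  0.508, -0.238,  1.501,  0.126,  1.149, -0.155]), 'qd': array([-0.001, -0.001,  0.002, -0.001, -0.001, -0.   ,  0.001]), 'tau': array([-1.0000e-03, -6.2060e+01, -2.1870e+00, -2.4966e+01,  1.3000e-02,
        1.2000e-02, -0.0000e+00]), 'tcp_pos': array([ 0.243, -0.575,  0.23 ]), 'eef_rot': array([-0.001,  0.98 ,  0.199, -0.   ]), 'contact_force': array([ 0.002, -0.257, -0.154]), 'wrist_torque': array([ 0.019,  0.056, -0.034]), 'gripper_force': np.float64(0.0), 'width': np.float64(0.086)} -0.0187
scene [[462.5, 0.0, 279.0], [0.0, 462.5, 206.8], [0.0, 0.0, 1.0]] [[0.048, 0.999, -0.008], [0.704, -0.04, -0.709], [-0.709, 0.028, -0.705]] [-0.057 -0.385  1.404]
pedal_a 0.9 [198. 148.] 1160
pedal_a 0.66 [238. 207.] 1122
pedal_a 0.65 [468. 225.] 1598
pedal_a 0.64 [315. 219.] 1128
pedal_a 0.59 [410. 176.] 1088
cradle 0.6 [134. 215.] 2004
top [[534.5, 0.0, 281.4], [0.0, 534.5, 201.9], [0.0, 0.0, 1.0]] [[0.026, -1.0, 0.008], [-0.994, -0.026, -0.105], [0.105, -0.005, -0.994]] [0.015 0.555 1.267]
pedal_a 0.95 [356. 287.] 1022
pedal_a 0.89 [154. 224.] 1125
pedal_a 0.88 [252. 182.] 906
pedal_a 0.79 [122. 165.] 1073
cradle 0.65 [406. 205.] 1700
```

View pics/top0.png

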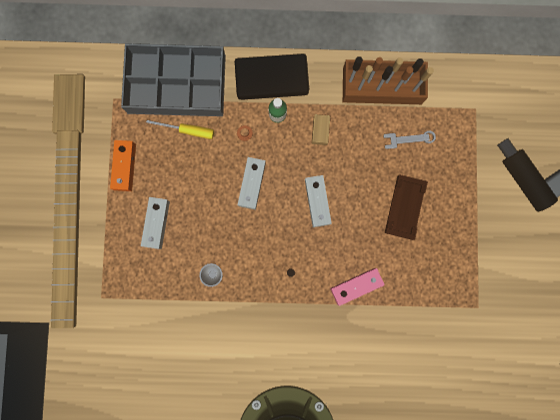

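View pics/scene0.png

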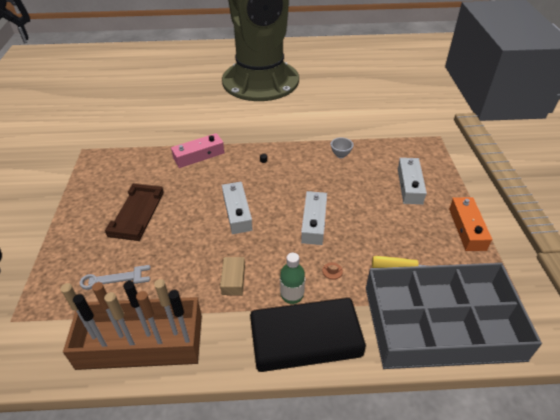

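Top view: the silver pedals are at (154,223), (252,182) and (318,201), and the dark cradle is at (406,207). Look-alikes are orange (122,165) and pink (357,287). The black box (272,76) is not a pedal. I choose the three silver ones, and will check them in a crop while localising.

```bash
cat > h.py <<'E'
from station import ctrl,get_state,vision,models
import cv2,numpy as np
from scipy.spatial.transform import Rotation as R
def world(n,d,mask):
    c=vision.camera_info(n);K,Rm,t=(np.array(c[k]) for k in("mtx","R","t"))
    v,u=np.nonzero(mask&(d>0));z=d[v,u]
    P=np.stack([(u-K[0,2])/K[0,0]*z,(v-K[1,2])/K[1,1]*z,z])
    return (Rm.T@(P-t.reshape(3,1))).T,u,v
def rect(P):
    (cx,cy),(w,h),a=cv2.minAreaRect(P[:,:2].astype(np.float32)*1000)
    if w<h:w,h,a=h,w,a+90
    a=(a+90)%180-90
    return np.array([cx/1000,cy/1000,np.radians(a),w,h])
def locate(n,target,zlo,zhi,near=None):
    im,d=vision.grab_frame(n);out=[]
    for r in models.masks_of(n,target):
        m=cv2.dilate(r["mask"].astype(np.uint8),np.ones((5,5)))>0
        P,u,v=world(n,d,m);k=(P[:,2]>zlo)&(P[:,2]<zhi)
        if k.sum()<50: continue
        bgr=im[v[k],u[k]].mean(0); out.append((r["p"],r["point"],rect(P[k]),np.median(P[k,2]),bgr))
    return out,im
def quat(yaw,tilt=0):   # tool down, tool y = lateral axis of a thing with long-axis angle yaw; tilt about that axis
    Rm=R.from_euler('z',yaw)*R.from_euler('y',tilt)*R.from_euler('x',np.pi)
    q=Rm.as_quat();return np.array([q[3],q[0],q[1],q[2]])
E
python3 - <<'E'
from h import *
for n in("top","scene"):
    for t,lo,hi in(("pedal_a",.028,.038),("cradle",.016,.026),("cradle",.005,.026)):
        o,im=locate(n,t,lo,hi)
        for r in o:print(n,t,round(r[0],2),np.round(r[1]),np.round(r[2],4),round(float(r[3]),4),np.round(r[4]))
    if n=="top":cv2.imwrite("pics/crop.png",cv2.resize(im[130:310,100:450],None,fx=2.2,fy=2.2,interpolation=cv2.INTER_CUBIC))
E
```

```text
top pedal_a 0.67 [123. 164.] [ 6.360000e-01  4.205000e-01 -4.280000e-02  1.207482e+02  4.663960e+01] 0.0345 [ 38. 105. 200.]
top pedal_a 0.67 [355. 287.] [  0.3571  -0.1574  -1.1227 120.4682  44.6215] 0.034 [147. 123. 205.]
top pedal_a 0.65 [253. 183.] [ 6.007000e-01  1.037000e-01 -1.759000e-01  1.207215e+02  4.451460e+01] 0.0342 [170. 173. 167.]
top pedal_a 0.65 [315. 203.] [ 5.609000e-01 -5.900000e-02  1.838000e-01  1.204529e+02  4.451830e+01] 0.0343 [170. 173. 167.]
top cradle 0.81 [407. 206.] [  0.5528  -0.2762  -0.2206 148.3719  72.6085] 0.0209 [29. 44. 70.]
top cradle 0.75 [404. 206.] [  0.5541  -0.2769  -0.1577 157.1064  83.3977] 0.0106 [29. 44. 70.]
scene pedal_a 0.97 [315. 218.] [ 6.004000e-01  1.020000e-01 -1.756000e-01  1.232696e+02  4.383810e+01] 0.034 [181. 179. 178.]
scene pedal_a 0.96 [239. 207.] [ 5.604000e-01 -6.080000e-02  1.881000e-01  1.246371e+02  4.432470e+01] 0.0339 [180. 178. 176.]
scene pedal_a 0.76 [411. 179.] [ 4.974000e-01  3.329000e-01 -1.174000e-01  1.259482e+02  4.493090e+01] 0.0338 [176. 174. 173.]
scene pedal_a 0.72 [467. 225.] [ 6.361000e-01  4.186000e-01 -2.900000e-02  1.244981e+02  4.593440e+01] 0.0338 [ 61. 113. 206.]
scene pedal_a 0.61 [199. 148.] [  0.3579  -0.1587  -1.1249 121.2676  50.663 ] 0.0339 [142. 120. 202.]
scene cradle 0.86 [134. 212.] [  0.5527  -0.2788  -0.221  151.5558  75.5804] 0.0204 [31. 42. 66.]
scene cradle 0.9 [134. 215.] [  0.5537  -0.2785  -0.2155 152.01    75.0577] 0.0098 [31. 42. 67.]
scene cradle 0.31 [342. 143.] [ 3.77300e-01  1.88800e-01 -4.78000e-02  4.85502e+01  4.68844e+01] 0.0185 [105. 103. 105.]
```

View pics/crop.png

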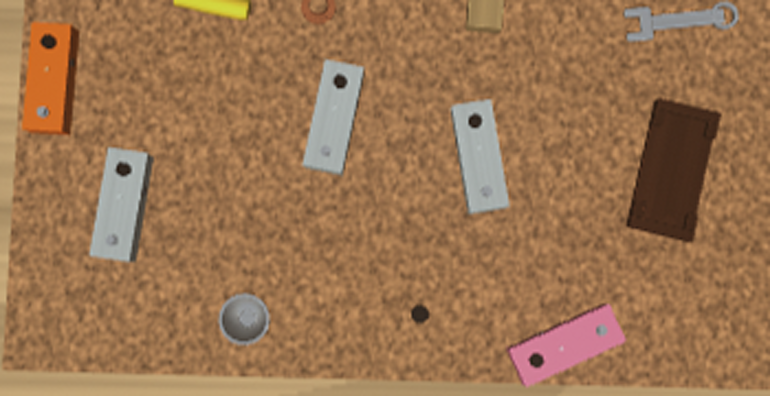

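The crop confirms three silver pedals, knob end away from the robot, and the cradle on the right. I'll test the nearest one, at (315,203).

```bash
cat >> h.py <<'E'
P=[(.5607,-.0597,.185),(.6006,.1030,-.176),(.4978,.3340,-.118)]
CR=(.5528,-.277,-.2206)
ZG=.004
def meas(yaw,n=6):
    f=[];m=[]
    for _ in range(n):
        ctrl.pause(.05);s=get_state();f.append(s["contact_force"]);m.append(s["wrist_torque"])
    T=lambda a:R.from_euler('z',-yaw).apply(np.mean(a,0))
    return T(f),T(m)
def T():return round(float(get_state()["time"]),2)
def pick(i,approach=True):
    x,y,a=P[i]
    ctrl.movep([x,y,.075],quat(a));print("above",T())
    ctrl.movel([x,y,ZG],max_speed=.1);s=get_state();print("down",T(),s["tcp_pos"],s["contact_force"].round(2))
    ctrl.close_gripper(force=50);s=get_state();print("grip",T(),s["width"],s["gripper_force"])
    ctrl.movel([x,y,.075],max_speed=.1);print("up",T())
def rock(i,th=.2,seq=(0,1,0,-1,0)):
    x,y,a=P[i]
    for k in seq:
        ctrl.movep([x,y,.075],quat(a,k*th));ctrl.pause(.3)
        f,m=meas(a);print(k,T(),"F",f.round(2),"My %.3f"%m[1],m.round(3))
def place(i):
    x,y,a=P[i]
    ctrl.movel([x,y,.012],frame=quat(a),max_speed=.1);ctrl.movel([x,y,ZG+.0005],max_speed=.03)
    print("placed",T(),get_state()["contact_force"].round(2))
    ctrl.ungrasp();ctrl.movel([x,y,.085],max_speed=.15);print("off",T())
E
python3 - <<'E'
from h import *
print(T());pick(0);rock(0)
E
```

```text
0.9
above 3.13
down 3.99 [ 0.56107597 -0.05972187  0.00440315] [-0.61  0.51  0.02]
grip 4.46 0.04299993987686324 52.0624440908432
up 5.32
0 6.17 F [-0.21  0.27 -2.23] My -0.018 [ 0.006 -0.018  0.005]
1 7.15 F [-0.02 -0.16 -1.68] My -0.283 [-0.004 -0.283 -0.012]
0 8.13 F [ 0.17  0.21 -1.87] My -0.015 [-0.    -0.015 -0.013]
-1 9.13 F [ 0.05  0.08 -2.45] My 0.301 [-0.007  0.301 -0.018]
0 10.13 F [-0.36  0.15 -1.7 ] My 0.017 [-0.021  0.017 -0.007]
```

```bash
python3 - <<'E'
from h import *
rock(0,.4,(1,-1));rock(0,.1,(1,-1));rock(0,.2,(0,));place(0)
pick(1);rock(1,.2,(1,0,-1,0))
E
```

```text
1 11.33 F [ 0.19 -0.4  -2.06] My -0.586 [-0.012 -0.586 -0.006]
-1 12.93 F [-0.14  0.21 -2.1 ] My 0.554 [0.008 0.554 0.007]
1 14.32 F [-0.03  0.17 -1.93] My -0.160 [-0.006 -0.16   0.023]
-1 15.3 F [ 0.2  -0.46 -2.06] My 0.150 [0.    0.15  0.003]
0 16.18 F [-0.17 -0.02 -2.03] My -0.029 [ 0.004 -0.029 -0.007]
placed 17.36 [0.12 0.63 0.36]
off 18.53
above 19.24
down 20.1 [0.60095834 0.10312792 0.00444418] [-0.29 -0.19  0.1 ]
grip 20.57 0.04305243007113224 52.23807692527771
up 21.43
1 22.38 F [-0.   -0.01 -2.87] My -0.289 [ 0.011 -0.289 -0.031]
0 23.32 F [-0.26  0.15 -2.94] My 0.037 [ 0.006  0.037 -0.024]
-1 24.28 F [-0.39 -0.22 -2.94] My 0.289 [-0.01   0.289  0.005]
0 25.24 F [ 0.61  0.18 -2.74] My -0.051 [ 0.014 -0.051 -0.023]
```

Pedal 0 reads as sound: its moment is linear in tilt and shows no hysteresis. Pedal 1 shows 0.088 N m hysteresis at level, the signature of the piece. There's time to rock the third as the task asks.

```bash
python3 - <<'E'
from h import *
rock(1,.2,(0,));place(1)
pick(2);rock(2,.2,(1,0,-1,0));place(2)
for n in("top",):
    for r in locate(n,"pedal_a",.028,.038)[0]:print(n,np.round(r[1]),np.round(r[2],4))
E
```

```text
0 26.09 F [ 0.18 -0.04 -3.3 ] My -0.023 [ 0.001 -0.023  0.005]
placed 27.27 [ 0.68 -0.06 -1.99]
off 28.45
above 29.44
down 30.3 [0.49815646 0.33419672 0.00445682] [ 0.39 -0.83  1.53]
grip 30.77 0.04312463427560154 52.50120520591736
up 31.62
1 32.53 F [ 0.08 -0.18 -2.61] My -0.311 [ 0.01  -0.311  0.012]
0 33.44 F [ 0.03  0.03 -2.77] My -0.001 [ 0.003 -0.001 -0.   ]
-1 34.51 F [-0.18 -0.26 -2.98] My 0.309 [ 0.019  0.309 -0.004]
0 35.45 F [-0.24 -0.1  -2.88] My -0.019 [ 0.013 -0.019  0.022]
placed 36.63 [ 0.77  0.18 -1.38]
off 37.81
top [316. 199.] [ 5.605000e-01 -5.780000e-02  1.831000e-01  1.201097e+02  4.454350e+01]
top [125. 161.] [ 6.36400e-01  4.20700e-01 -2.66000e-02  1.19969e+02  4.62775e+01]
top [255. 180.] [ 6.010000e-01  1.053000e-01 -1.774000e-01  1.208716e+02  4.404980e+01]
top [156. 206.] [ 0.5199  0.3336 -0.1125 73.966  44.7567]
```

Pedal 2 is sound, pedal 1 is the suspect. I'll re-grasp pedal 1, confirm with longer averaging, then seat it.

```bash
python3 - <<'E'
from h import *
pick(1);x,y,a=P[1]
L={}
for k in(1,-1,1,-1):
    ctrl.movep([x,y,.075],quat(a,.2*k));ctrl.pause(.15)
    ctrl.movep([x,y,.075],quat(a));ctrl.pause(.15);f,m=meas(a,8);L.setdefault(k,[]).append(m[1]);print(k,T(),f.round(2),m[1].round(3))
d=np.mean(L[1])-np.mean(L[-1]);print("hyst",d)
if d>.05:
    c=CR[0],-.2785;q=quat(CR[2])
    ctrl.movel([x,y,.1],max_speed=.15)
    ctrl.movep([*c,.10],q);ctrl.movel([*c,.030],max_speed=.1);ctrl.pause(.2)
    print("over",T(),get_state()["tcp_pos"].round(4),get_state()["contact_force"].round(2))
    im,_=vision.grab_frame("scene");cv2.imwrite("pics/over.png",cv2.resize(im[140:290,50:260],None,fx=3.5,fy=3.5,interpolation=cv2.INTER_CUBIC))
E
```

```text
above 38.9
down 39.76 [0.60095937 0.10335683 0.00445839] [ 1.15 -0.61  0.68]
grip 40.23 0.04322039373767892 52.244136929512024
up 41.08
1 42.52 [-0.08 -0.09 -2.98] 0.018
-1 43.98 [ 0.11  0.05 -2.92] -0.04
1 45.41 [-0.07  0.07 -3.06] 0.044
-1 46.86 [ 0.23  0.31 -2.99] -0.053
hyst 0.07709280591311096
over 49.66 [ 0.5532 -0.2787  0.0308] [ 1.04  0.29 -1.65]
```

View pics/over.png

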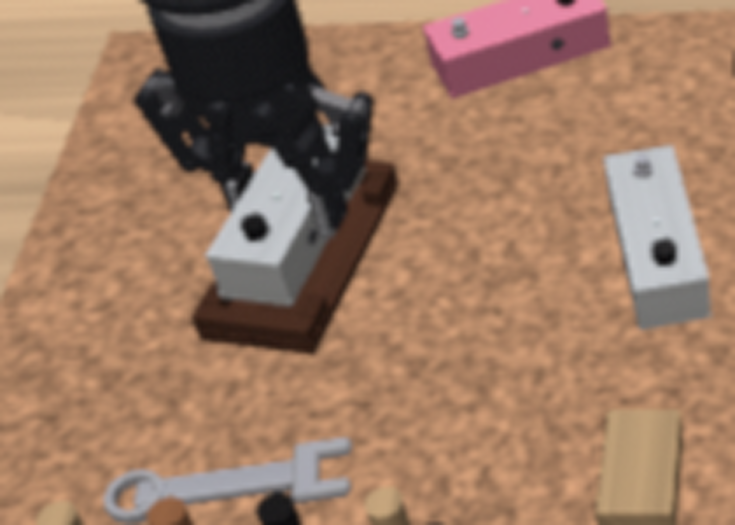

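Repeated rocking confirms the hysteresis in pedal 1. The crop shows it aligned over the cradle (its near end at about (250,270)). Lowering with a force check.

```bash
python3 - <<'E'
from h import *
c=CR[0],-.2785
f0=get_state()["contact_force"]
for z in(.023,.0195,.0165,.0145,.0133):
    ctrl.movel([*c,z],max_speed=.03);s=get_state();df=s["contact_force"]-f0
    print(T(),s["tcp_pos"].round(4),df.round(2))
    if df[2]>10 or np.hypot(*df[:2])>10:print("STOP");break
E
```

```text
50.09 [ 0.5526 -0.2784  0.0226] [-0.35 -0.13  1.18]
50.36 [ 0.5527 -0.2784  0.0193] [-0.49  0.71  0.11]
50.61 [ 0.5527 -0.2784  0.0163] [-1.23 -0.46 -0.64]
50.86 [ 0.5527 -0.2785  0.0144] [-1.2  -0.22 -0.7 ]
51.11 [ 0.553  -0.2786  0.0137] [-1.66 -0.52  4.59]
```

```bash
python3 - <<'E'
from h import *
c=CR[0],-.2785
ctrl.ungrasp();ctrl.movel([*c,.12],max_speed=.15)
ctrl.movep([.45,-.40,.28],quat(CR[2]));print(T())
for n in("top","scene"):
    for r in locate(n,"pedal_a",.028,.052)[0]:print(n,np.round(r[1]),np.round(r[2],4),r[3].round(4))
im,_=vision.grab_frame("scene");cv2.imwrite("pics/end.png",cv2.resize(im[120:300,60:500],None,fx=1.8,fy=1.8,interpolation=cv2.INTER_CUBIC))
E
```

```text
53.36
top [318. 201.] [ 5.607000e-01 -5.800000e-02  1.831000e-01  1.202588e+02  4.490320e+01] 0.0346
top [410. 204.] [  0.5536  -0.2758  -0.2136 122.4194  46.1885] 0.0431
top [151. 223.] [  0.4972   0.3361  -0.121  119.9712  45.8526] 0.0351
top [359. 288.] [  0.3569  -0.1573  -1.1189 120.2277  44.7711] 0.0345
top [122. 166.] [ 6.35900e-01  4.20300e-01 -3.59000e-02  1.20583e+02  4.62443e+01] 0.0348
scene [240. 207.] [ 5.607000e-01 -5.940000e-02  1.856000e-01  1.244151e+02  4.423910e+01] 0.0342
scene [469. 223.] [ 6.353000e-01  4.191000e-01 -3.030000e-02  1.237898e+02  4.602320e+01] 0.0341
scene [412. 177.] [ 4.974000e-01  3.346000e-01 -1.150000e-01  1.241071e+02  4.533950e+01] 0.0341
scene [198. 148.] [  0.3576  -0.1585  -1.1047 121.0445  50.0822] 0.0339
```

View pics/end.png

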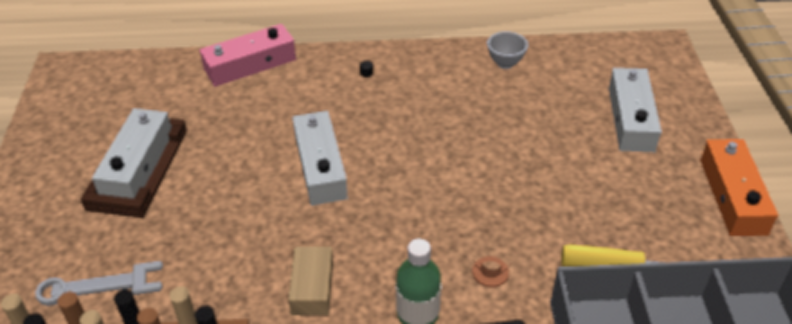

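The end picture shows the pedal seated in the cradle (about (135,155)), its lid at 43 mm = 9 + 34, so fully home. The two sound pedals are back where they stood, and everything else is untouched.

```bash
python3 -c "
from station import ticket;print(ticket.close_job())"
```

```text
the job is handed in; nothing more can be done
None
```

I rocked all three pedals; the middle one has the loose piece and is now seated fully home in the repair cradle, the two sound ones are back upright where they stood, and the job is handed in at about 54 s of the 72 s allowed.

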